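# Snap ring onto a drive shaft

## Robot

A 6-joint arm with a two-finger parallel gripper is mounted at the origin on a cart in front of the work surface, level with it; the furniture and walls round the work are solid. World frame = base frame: x ahead of the robot, y to its left, z up, the work surface at z = 0. Lengths are in m, angles in rad, forces in N, time in s.
With the tool pointing down it reaches from about 0.35 to 0.775 m from the base axis. Payload 7.3 kg.
Tool frame: the origin (TCP) lies at the very end of the fingers, on their centre line; the grasp point (between the pads) lies 19 mm behind it; z points along the fingers, y is the line along which they close (so a half turn about z gives the same grasp; the last joint's range is limited). The gripper opens to 92 mm and grips with 3 to 60 N. Pads are 19 mm wide; open, the fingers measure 130 mm over their backs; the gripper's body (75 mm by 190 mm) begins 47 mm behind the grasp point.
Start: joints at [1.095, 0.342, 1.524, -0, 1.275, -0.146], TCP at [0.17, 0.497, 0.227] pointing down, gripper open.
Joint ranges: [-2.53, 2.53], [-0.77, 2.02], [0.04, 2.7], [-1, 4.14], [0.28, 2.66], [-3.11, 3.11]. Speed limits (rad/s): [2.57, 2.57, 3.14, 3.14, 3.14, 3.14].

## Interface

Orientations are given as [roll, pitch, yaw] about the fixed x, y, z axes, in that order (R = Rz(yaw) Ry(pitch) Rx(roll)).
In Python, from cell import * gives the robot as it stands.
- The arm moves only by the tool step_arm, never from a script. Its argument "commands" is a list of rows, each a list of 7 numbers: the opening, from 0 (shut) to 1 (fully open), then the shift along the world's x, y, z in cm, then the turn, a rotation vector about the world's x, y, z in rad. A call has 1 to 5 rows; each row is the pose to reach, as a shift and turn from the pose commanded when the call began; what a row does not reach only later rows make up. A row lasts 1/12 s, in which the tool goes at most 41.7 mm and 7.16 degrees, less where a joint would pass 70% of its speed; a pose out of reach is approached as far as the arm can. A call with a gripper value outside its range is refused whole. The fingers move at their own pace and stop on an object; "grip_force" is the grip in N (left out, the last holds). Time passes only in rows, so rows that repeat a pose let the fingers close. It gives the time, the measured TCP pose, the force, the opening and the grip force at its end, in the units of the state.
- observe(): the state, without advancing time (a new reading comes with each control period).
- read_camera(name): name is "scene" or "side" or "wrist"; returns the picture (480x640x3 uint8, red, green, blue); there is no depth.
- camera_model(name): a dict with "vfov" (degrees; the focal length in pixels is half the picture's height over the tangent of half this angle, whatever the lens; pixels are square), "cx", "cy" (the principal point, pixels), "world_to_cam" (4x4, takes a point from world to camera coordinates). Camera axes: x right, y up, looking along -z (the intrinsics and any distortion apply to the point x, -y, -z); pixel columns grow to the right and rows downward; lengths in m; the calibration is good to about 2 mm. A picture is of the moment at which its call begins: read the wrist's pose just before it. camera_model takes no time and is no camera call; for the wrist camera it gives the pose at the moment of the call.
- hand_in(): hands the job in; it is judged then, once.
The state is a dict: "time": time; "qpos": joint angles; "qvel": joint speeds; "joint_efforts": joint torques, N m; "tool_pos": TCP position; "tool_rot": TCP orientation; "contact_force": force on the tool from outside, world axes, zero at the start; "torque": the same for the moment, N m; "opening": finger opening in m; "grip_force": force on a finger pad.
Only numpy, scipy, OpenCV 4.12 (cv2) and the standard library are available. Lean on these libraries where they do the work, as an engineer would, in place of code of your own. Each camera call takes 0.05 s, during which the arm holds its last target. There are 200 camera calls.

## Task

Turn the bench drive's speed knob fully anticlockwise to its off stop. Then take the ring pliers out of their stand by the two orange grips, squeeze them so that the brass snap ring on their jaws is spread wide, and bring the ring down from above over the end of the steel shaft, gently and without snapping it shut on the shaft, until it surrounds the middle of the dark groove, square to and centred on the shaft. Finish holding it there: pliers still in the gripper, ring still spread and clear of the shaft, the knob still off and the other things on the bench left where they are.

Things in the scene. Friction and masses are not known exactly. Their poses are not given: they have to be found in the camera images.
- drive: fixed bench drive: white box 100 x 190 x 55 mm (x, y, z), origin at the centre of its underside on the worktop, turned up to 0.25 rad. On its top, the speed knob 50 mm to its -y side and the vertical steel shaft (22 mm diameter, end 55 mm above the housing) 50 mm to its +y side. A collar 42 mm wide and 8 mm high surrounds the shaft's foot
- groove (a point): middle of the dark groove, on the shaft's axis (z up), 85 mm above the worktop, 25 mm below the shaft's end; the groove is 14 mm high and 14 mm in diameter
- shaft_top (a point): centre of the shaft's free upper end, 110 mm above the worktop
- speed_knob_grip (a point): on the black knob's vertical axis at the height to grip, 92 mm above the worktop. The knob is an upright bar 42 x 14 x 32 mm (its top 7 mm above this point) on a disc 44 mm wide. The point turns with it: the bar lies along its x, the white line at its -x end. Off is where the white line points at the red dot, to the drive's -x side
- speed_knob (a joint): angle of the knob in rad: 0 = off, the fully anticlockwise stop seen from above; grows clockwise, to 2.6; starts at 0.7 to 1.4. It turns with slight friction (0.03 N m) and stays where it is left
- pliers_stand: fixed stand: plate 85 x 75 x 8 mm, origin at the centre of its underside on the worktop, with two aluminium forks 42 mm apart along its x (tops 87 mm above the worktop) in whose open upper slots the pliers' pivot pin lies; the pliers lift out straight up (18 mm until the pin is clear of the slots)
- pliers: loose reverse-action ring pliers, 0.13 to 0.21 kg, 133 mm tall, upright in the stand, grips up. Origin on the ring's axis at its underside, z up along the pliers, y from jaw to jaw and grip to grip, x along the pivot pin (6 mm thick, 54 mm long, at z = 67.5 mm). Dark jaws reach down to the two halves of a brass snap ring: 5 mm round wire, axis z, inside diameter 16 mm at rest
- pliers_grip (a point): midway between the two orange grips, at a good height to hold, 112 mm above the pliers' origin; axes as the pliers'. The grips stand at +y and -y of it, from 24 mm below to 20 mm above it, 12 mm wide along x; over their outer faces 35 mm (bottom) to 47 mm (top) at rest, parallel and 30 mm when fully squeezed
- ring_centre (a point): centre of the spread snap ring on its axis, fixed in the pliers' frame 4.5 mm above the pliers' origin
- jaw_left (a joint): angle of the +y jaw in rad: 0 = at rest, ring closed; 0.13 = grips fully squeezed along y, at the stop, ring halves spread along y and about 3 mm clear of the shaft all round. Over 0.085 counts as spread, under 0.07 does not pass the shaft. A spring (8 N at the grips when fully squeezed) closes it when let go
- jaw_right (a joint): angle of the -y jaw, geared to the other: same values
- clamp_stand: fixed clamp stand, not used: base 160 x 140 x 12 mm, rod 440 mm high; its clamp reaches forward, about 270 mm above the worktop, to 90 mm on the -x side of this origin: carry the tool past it on the robot's side. Origin at the underside, 11 mm to the -x side of the base's centre
- beaker_50: bystander: small beaker, 45 mm wide, 57 mm high, origin at its underside
- tape_roll: bystander: roll of tape lying flat, 86 mm wide, 20 mm high, origin at its underside
- timer: bystander: white square timer, 65 x 65 x 18 mm, origin at its underside
- sample_tin: bystander: grey round tin, 71 mm wide, 68 mm high, origin at its underside
- marker: bystander: white marker pen with a blue cap, 134 mm long, 12 mm thick, lying pointing ahead from the robot between the drive and the stand, origin at its underside
There are look-alikes about, which are no part of the job. Leave any turquoise look-alike of the pliers alone.

How it is judged:
By the outcome, as a careful person would: the job done as asked, in the order asked, and still so for the second after the job is handed in, while the arm keeps its last pose, push and grip.
It also fails if it takes over 72 s, if anything falls off the work surface, if the arm or the gripper's body presses on something with over 40 N, if the wrist force passes 120 N, or if a joint passes its speed limit or range.

## Working session

There is one attempt and no reset: what is moved stays moved. The work goes in short steps, Python scripts to look and compute and a tool call to move; the robot and the scene stay as the last step left them, time stands still between calls to the robot, and variables do not carry over. Pictures are saved under pics/ and viewed, at most 10 in all, crops included, and the job is handed in when it is done.

Besides the shell and the picture viewer there is one more tool, called after "Call:" as name(argument=value, ...), one argument or row to a line, values as JSON. step_arm: Moves the arm, as the interface text tells. Its arguments: {"type":"object","properties":{"commands":{"type":"array"},"grip_force":{"type":"number"}},"required":["commands"]}

```bash
mkdir -p pics; ls; python3 - <<'E'
from cell import *
import cv2,numpy as np
for n in ("scene","side"):
    im=read_camera(n); cv2.imwrite(f"pics/{n}0.png",im[:,:,::-1])
    m=camera_model(n); print(n,{k:(np.round(v,4).tolist() if not isinstance(v,str) else v) for k,v in m.items()})
print(observe())
E
```

```text
pics
scene {'vfov': 56.8053, 'cx': 314.5662, 'cy': 236.9138, 'world_to_cam': [[0.8394, -0.5434, -0.0077, -0.558], [0.2395, 0.3572, 0.9028, -0.1897], [-0.4879, -0.7597, 0.4299, -1.0143], [0.0, 0.0, 0.0, 1.0]]}
side {'vfov': 42.4006, 'cx': 312.1935, 'cy': 235.3073, 'world_to_cam': [[-0.9976, 0.0682, 0.0074, 0.5792], [-0.0375, -0.6332, 0.7731, -0.1451], [0.0574, 0.771, 0.6342, -1.3126], [0.0, 0.0, 0.0, 1.0]]}
{'time': 0.1, 'qpos': array([ 1.09498964e+00,  3.42607615e-01,  1.52493078e+00,  2.02850245e-06,
        1.27539942e+00, -1.46005697e-01]), 'qvel': array([-1.22893407e-03, -1.13050242e-05, -2.45898094e-03, -1.51759687e-04,
       -3.06644264e-04,  7.77073889e-04]), 'joint_efforts': array([ 2.08395744e-03, -4.32007313e+01, -2.44694227e+01,  7.18460698e-02,
        5.26027218e-02, -7.48028037e-05]), 'tool_pos': array([0.16983469, 0.49638217, 0.2261348 ]), 'tool_rot': array([-3.14026208e+00, -1.97623619e-04,  2.81179095e+00]), 'contact_force': array([-0.88186918,  0.27787674, -0.40894279]), 'torque': array([ 0.00977001, -0.02493832, -0.03875435]), 'grip_force': 0.0, 'opening': 0.09149216640387922}
```

View pics/scene0.png

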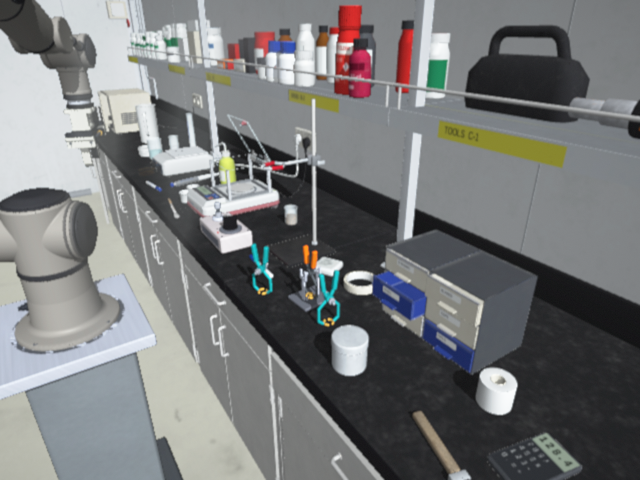

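View pics/side0.png

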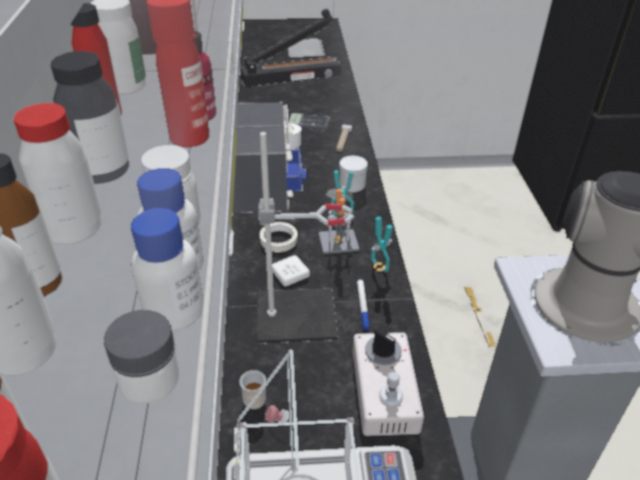

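The scene shows the drive near (226,235), the stand with the orange grips near (308,265), and turquoise look-alikes at (262,270) and (328,295). The side view has the knob at (383,343), the shaft at (392,385) and the stand at (338,242), with the clamp in front of the stand's grips. Next I'll enlarge these areas.

```bash
cat > h.py <<'E'
import numpy as np,cv2
from cell import *
def K(m):
    f=240/np.tan(np.radians(m["vfov"])/2); return f
def ray(m,u,v):
    f=K(m); W=np.array(m["world_to_cam"]); R=W[:3,:3]; t=W[:3,3]
    d=R.T@np.array([(u-m["cx"])/f,-(v-m["cy"])/f,-1]); return -R.T@t,d/np.linalg.norm(d)
def onz(m,u,v,z):
    c,d=ray(m,u,v); return c+d*(z-c[2])/d[2]
def proj(m,p):
    W=np.array(m["world_to_cam"]); q=W[:3,:3]@np.asarray(p)+W[:3,3]; f=K(m)
    return np.array([m["cx"]+f*q[0]/-q[2], m["cy"]-f*q[1]/-q[2]])
def tri(obs):
    A=np.zeros((3,3));b=np.zeros(3)
    for m,u,v in obs:
        c,d=ray(m,u,v);P=np.eye(3)-np.outer(d,d);A+=P;b+=P@c
    p=np.linalg.solve(A,b); return p,[np.round(proj(m,p)-[u,v],1).tolist() for m,u,v in obs]
E
python3 - <<'E'
from h import *
a=cv2.imread("pics/scene0.png");b=cv2.imread("pics/side0.png")
def c(im,x,y,w=100,h=75): return cv2.resize(im[y:y+h,x:x+w],(400,300),interpolation=cv2.INTER_CUBIC)
cv2.imwrite("pics/c1.png",np.vstack([np.hstack([c(a,180,185),c(a,260,240)]),np.hstack([c(b,340,320,140,105),c(b,290,180)])]))
m=camera_model("side")
print(onz(m,392,377,.11),onz(m,383,335,.099),onz(m,338,242,.008))
E
```

```text
[0.4658171  0.24815335 0.11      ] [0.46395665 0.14668421 0.099     ] [ 0.50456075 -0.22451504  0.008     ]
```

View pics/c1.png

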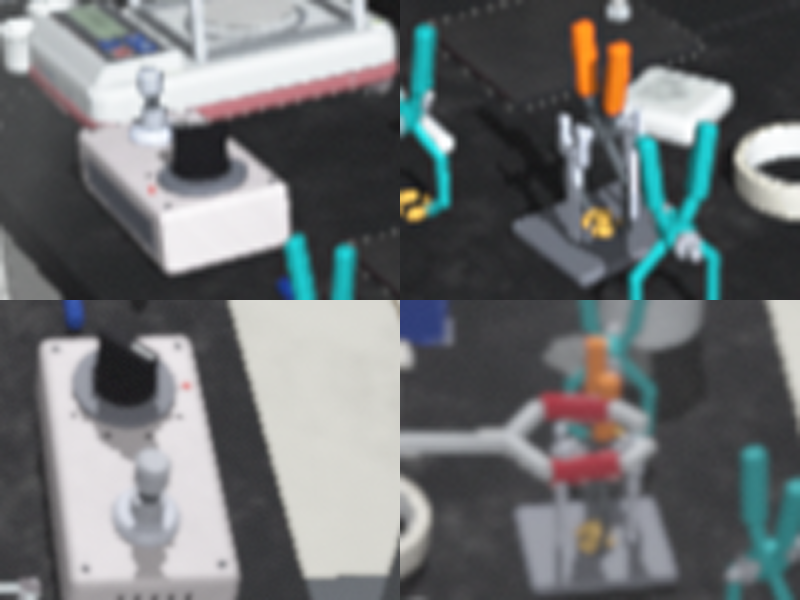

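```bash
python3 - <<'E'
from h import *
a=camera_model("scene");b=camera_model("side")
print("shaft",tri([(a,217.5,203),(b,393.2,375)]),onz(b,393.2,375,.11))
print("knob",tri([(a,230.5,216),(b,384.8,336.5)]),onz(b,384.8,336.5,.099))
print("dot",tri([(a,218,232.5),(b,405.1,349.8)]))
print("g1",tri([(a,305.5,246.3),(b,339,190)]))
print("g2",tri([(a,315,251.8),(b,341.8,198.8)]))
for u,v in [(319.3,233),(322.5,253),(359,250),(352.5,230)]: print("plate",onz(b,u,v,.008))
for u,v in [(354,334.7),(405.8,333.3),(423,416)]: print("box",onz(b,u,v,.055))
for u,v in [(275,218),(325,215),(345,207),(347,218)]: print("clamp",onz(b,u,v,.27))
print("rod",onz(b,271,312,.012))
E
```

```text
shaft (array([0.46310657, 0.24245819, 0.10791519]), [[-0.2, 0.0], [-0.3, -0.1]]) [0.46313775 0.24421763 0.11      ]
knob (array([0.4628651 , 0.14768955, 0.09689586]), [[-0.7, 0.1], [-1.2, -0.3]]) [0.46129158 0.1503932  0.099     ]
dot (array([0.42013808, 0.14624309, 0.0550709 ]), [[-0.3, 0.0], [-0.5, -0.1]])
g1 (array([ 0.49982525, -0.23101915,  0.14816981]), [[3.0, -1.2], [3.0, 1.5]])
g2 (array([ 0.50560854, -0.23673503,  0.12837321]), [[-3.0, 1.2], [-3.0, -1.5]])
plate [ 0.54578851 -0.26045627  0.008     ]
plate [ 0.54405513 -0.18748817  0.008     ]
plate [ 0.45897622 -0.19298391  0.008     ]
plate [ 0.46525847 -0.26712596  0.008     ]
box [0.50894107 0.10418085 0.055     ]
box [0.41053698 0.10675464 0.055     ]
box [0.41559422 0.28890852 0.055     ]
clamp [0.6493529  0.01371275 0.27      ]
clamp [0.5603807  0.01020766 0.27      ]
clamp [ 0.52222344 -0.01138062  0.27      ]
clamp [0.52223444 0.02117882 0.27      ]
rod [ 0.66506555 -0.00517301  0.012     ]
```

The crops show the knob's white line pointing to -x/+y. The stand's pin lies roughly along world x, and the fits match the known heights. I'm moving over the knob.

Call:
step_arm(
  commands=[
    [1,12,-15,0,0,0,-0.4],
    [1,12,-15,0,0,0,-0.4],
    [1,12,-15,0,0,0,-0.4],
    [1,12,-15,0,0,0,-0.4],
    [1,12,-15,0,0,0,-0.4],
  ],
)

```text
time: 0.52
tool_pos: [0.2914, 0.344, 0.2265]
tool_rot: [-3.141, 0.001, 2.409]
contact_force: [0.2, 0.3, 0.6]
opening: 0.0915
grip_force: 0.0
```

Call:
step_arm(
  commands=[
    [1,12,-15,0,0,0,-0.3],
    [1,12,-15,0,0,0,-0.3],
    [1,12,-15,0,0,0,-0.3],
    [1,12,-15,0,0,0,-0.3],
    [1,12,-15,0,0,0,-0.3],
  ],
)

```text
time: 0.93
tool_pos: [0.4117, 0.1937, 0.2266]
tool_rot: [-3.141, 0.001, 2.11]
contact_force: [0.1, -0.0, 0.6]
opening: 0.0917
grip_force: 0.0
```

Call:
step_arm(
  commands=[
    [1,3,-3,0,0,0,0],
    [1,3,-3,0,0,0,0],
    [1,3,-3,0,0,0,0],
  ],
)

```text
time: 1.18
tool_pos: [0.4408, 0.1652, 0.2262]
tool_rot: [-3.141, -0.0, 2.108]
contact_force: [-0.5, 0.2, 0.1]
opening: 0.0917
grip_force: 0.0
```

```bash
python3 - <<'E'
from h import *
o=observe();print(o["time"],o["tool_pos"],o["tool_rot"],o["contact_force"])
m=camera_model("wrist");im=read_camera("wrist");cv2.imwrite("pics/w1.png",im[:,:,::-1])
np.save("w1.npy",m,allow_pickle=True)
print(m["vfov"],m["cx"],m["cy"],np.round(m["world_to_cam"],3).tolist(),proj(m,[.463,.244,.11]),proj(m,[.4615,.149,.099]))
E
```

```text
1.1833 [0.44083017 0.16519858 0.22618607] [-3.14066010e+00 -3.92958049e-04  2.10779201e+00] [-0.4927108   0.19369288  0.09596426]
71.79859817525247 320.903115394893 239.95727780896067 [[0.859, 0.512, 0.0, -0.463], [-0.488, 0.82, -0.299, 0.118], [-0.153, 0.256, 0.954, -0.366], [0.0, 0.0, 0.0, 1.0]] [393.7978462  167.77265351] [331.14647155 256.46323292]
```

View pics/w1.png

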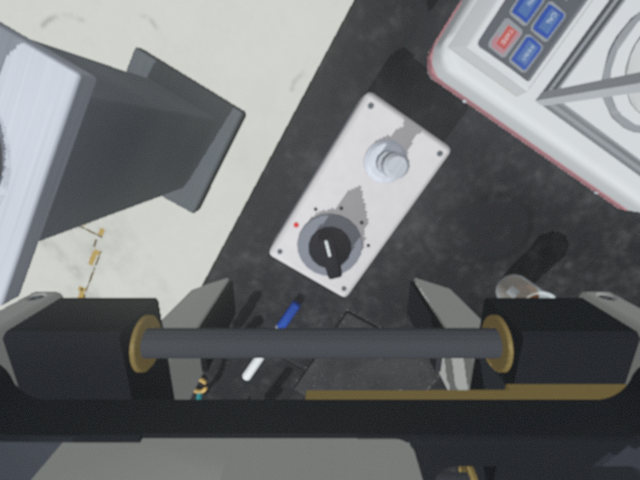

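The wrist view shows the shaft end at about (396,164). The knob bar runs from about (323,232), its white-line end, to (337,275), and the red dot is at (296,225). I'll refine with a crop.

```bash
python3 - <<'E'
from h import *
a=cv2.imread("pics/w1.png")
cv2.imwrite("pics/w1c.png",np.hstack([cv2.resize(a[205:285,290:370],(400,400),interpolation=cv2.INTER_CUBIC),cv2.resize(a[125:205,350:430],(400,400),interpolation=cv2.INTER_CUBIC)]))
E
```

```text
(no output)
```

View pics/w1c.png

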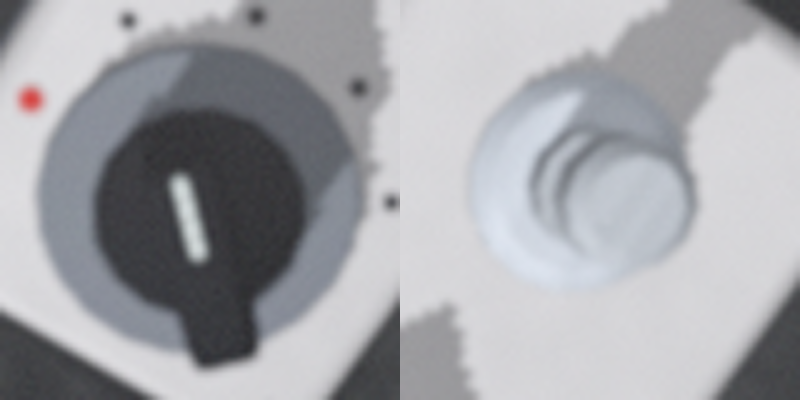

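```bash
python3 - <<'E'
from h import *
m=np.load("w1.npy",allow_pickle=True).item()
P=lambda x,y:onz(m,290+x/5,205+y/5,.099)
l1,l2,e=P(180,180),P(200,260),P(226,358)
d=(l1-l2)/np.linalg.norm(l1-l2); d2=(l1-e)/np.linalg.norm(l1-e)
print("line dir",d,"q",np.arctan2(d[1],-d[0]),np.arctan2(d2[1],-d2[0]),"len line",np.linalg.norm(l1-l2),"l1-e",np.linalg.norm(l1-e))
print("knob c from end",e+d2*.021, "dot",onz(m,290+31/5,205+20,.0555))
print("shaft",onz(m,396.4,165,.11))
print("disc",onz(m,290+200/5,205+205/5,.06))
for p in [(371,95),(449,150),(344,296),(271,251)]: print(onz(m,*p,.055))
E
```

```text
line dir [-0.70008244  0.71406203  0.        ] q 0.795283390410597 0.7877109508231005 len line 0.01586270079779276 l1-e 0.036038161013675685
knob c from end [0.46037164 0.14868165 0.099     ] dot [0.42224554 0.1469938  0.0555    ]
shaft [0.46356054 0.2469033  0.11      ]
disc [0.46296927 0.14654319 0.06      ]
[0.42053816 0.28923524 0.055     ]
[0.51178968 0.28686458 0.055     ]
[0.50728642 0.1034745  0.055     ]
[0.41340974 0.10863328 0.055     ]
```

Call:
step_arm(
  commands=[
    [0.6,2.0,-1.7,-1,0,0,0.12],
    [0.6,2.0,-1.7,-4,0,0,0.24],
    [0.6,2.0,-1.7,-8,0,0,0.24],
    [0.6,2.0,-1.7,-12,0,0,0.24],
    [0.6,2.0,-1.7,-14,0,0,0.24],
  ],
)

```text
time: 1.65
tool_pos: [0.4565, 0.1507, 0.0831]
tool_rot: [-3.137, -0.004, 2.354]
contact_force: [-0.0, -0.2, 0.4]
opening: 0.0632
grip_force: 0.0
```

Call:
step_arm(
  commands=[
    [0.6,0,0,-1.3,0,0,0],
    [0,0,0,-1.3,0,0,0],
    [0,0,0,-1.3,0,0,0],
    [0,0,0,-1.3,0,0,0],
    [0,0,0,-1.3,0,0,0],
  ],
  grip_force=15,
)

```text
time: 2.07
tool_pos: [0.4606, 0.1504, 0.0751]
tool_rot: [3.139, 0.001, 2.353]
contact_force: [0.4, -0.5, 0.0]
opening: 0.0329
grip_force: 0.0
```

Call:
step_arm(
  commands=[
    [0,0,0,0,0,0,0],
    [0,0,0,0,0,0,0],
    [0,0,0,0,0,0,0],
  ],
)

```text
time: 2.32
tool_pos: [0.4594, 0.1491, 0.0744]
tool_rot: [-3.14, 0.0, 2.352]
contact_force: [-1.6, -3.9, 13.9]
opening: 0.014
grip_force: 15.0
```

Call:
step_arm(
  commands=[
    [0,0,0,0.2,0,0,0.1],
    [0,0,0,0.2,0,0,0.2],
    [0,0,0,0.2,0,0,0.3],
    [0,0,0,0.2,0,0,0.4],
    [0,0,0,0.2,0,0,0.5],
  ],
  grip_force=15,
)

```text
time: 2.73
tool_pos: [0.4584, 0.1478, 0.0748]
tool_rot: [-3.137, -0.003, 2.857]
contact_force: [-2.0, -10.7, -3.6]
opening: 0.0143
grip_force: 15.0
```

Call:
step_arm(
  commands=[
    [0,0,0,0,0,0,0.07],
    [0,0,0,0,0,0,0.14],
    [0,0,0,0,0,0,0.2],
    [0,0,0,0,0,0,0.25],
    [0,0,0,0,0,0,0.25],
  ],
)

```text
time: 3.15
tool_pos: [0.4583, 0.1469, 0.0748]
tool_rot: [-3.137, -0.004, 3.105]
contact_force: [-3.1, -13.5, -3.9]
opening: 0.0139
grip_force: 15.0
```

```bash
python3 -c "
from cell import *
o=observe();print(o['tool_pos'],o['tool_rot'],o['contact_force'],o['torque'],o['qpos'])"
```

```text
[0.45828665 0.14693395 0.0748478 ] [-3.13686782 -0.00447261  3.10511096] [ -3.14063727 -13.50627437  -3.94639645] [-2.30317027  0.33154208 -0.01702329] [ 0.15337928  0.45386668  1.83562762 -0.00502008  0.85738851 -1.37765066]
```

Call:
step_arm(
  commands=[
    [0,0,-0.15,0,0,0,0.04],
    [0,0,-0.15,0,0,0,0.08],
    [0,0,-0.15,0,0,0,0.12],
    [0,0,-0.15,0,0,0,0.12],
  ],
)

```text
time: 3.48
tool_pos: [0.4578, 0.1468, 0.0749]
tool_rot: [-3.14, -0.005, -3.06]
contact_force: [-4.1, -6.5, -3.0]
opening: 0.0153
grip_force: 16.0
```

```bash
python3 -c "
from cell import *
o=observe();print(o['tool_pos'],o['tool_rot'],o['contact_force'],o['torque'])"
```

```text
[0.45781153 0.146821   0.07489268] [-3.14002294 -0.00548876 -3.06030764] [-4.08765478 -6.46916996 -2.98332372] [-1.05417102  0.64876833 -0.40163285]
```

Reaction torque shows the stop has been reached. I'll release, lift, and check from above.

Call:
step_arm(
  commands=[
    [0.5,0,0,0,0,0,0],
    [0.5,0,0,0,0,0,0],
    [0.5,0,0,0,0,0,0],
    [0.5,0,0,4,0,0,0],
    [0.5,-2,0,8,0,0,0],
  ],
)

```text
time: 3.9
tool_pos: [0.443, 0.1482, 0.1532]
tool_rot: [3.142, -0.001, -3.062]
contact_force: [-0.4, 0.6, 1.4]
opening: 0.0432
grip_force: 0.0
```

Call:
step_arm(
  commands=[
    [0.5,-4,2,4,0,0,0],
    [0.5,-4,2,7,0,0,0],
    [0.5,-4,2,7,0,0,0],
  ],
)

```text
time: 4.15
tool_pos: [0.4022, 0.17, 0.2296]
tool_rot: [3.139, 0.011, -3.06]
contact_force: [1.4, 0.7, 0.7]
opening: 0.0458
grip_force: 0.0
```

```bash
python3 - <<'E'
from h import *
o=observe();print(o["time"],o["tool_pos"],o["tool_rot"],o["contact_force"])
m=camera_model("wrist");im=read_camera("wrist")[:,:,::-1]
np.save("w2.npy",m,allow_pickle=True)
cv2.imwrite("pics/w2full.png",im)
k=proj(m,[.461,.147,.099]);s=proj(m,[.4635,.2465,.11]);print(k,s)
def c(p,r=45):
    x,y=(np.clip(p,[r,r],[640-r,480-r])-r).astype(int);print("crop origin",x,y);return cv2.resize(im[y:y+2*r,x:x+2*r],(400,400),interpolation=cv2.INTER_CUBIC)
cv2.imwrite("pics/w2.png",np.hstack([c(k),c(s)]))
E
```

```text
4.15 [0.40222311 0.16997872 0.22955881] [ 3.13923382  0.01079876 -3.05974987] [1.40226474 0.71412713 0.74538193]
[291.8180603 285.1730046] [396.87506338 300.5568631 ]
crop origin 246 240
crop origin 351 255
```

View pics/w2.png

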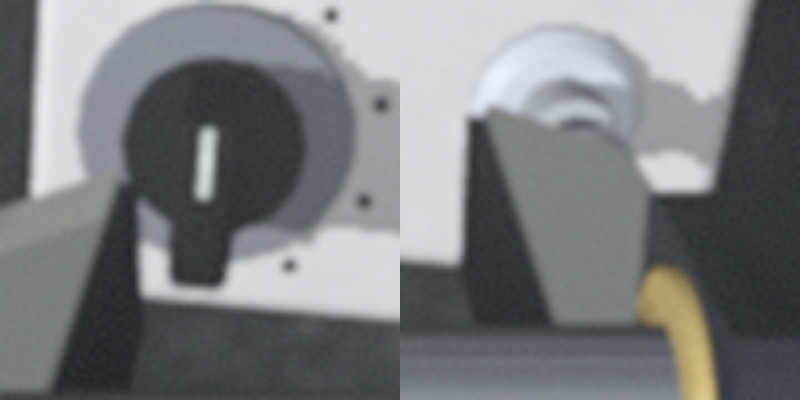

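The white line sits square to the box edge and points to -x, so the knob is off. Next I'll go to the pliers, passing on the robot's side of the clamp.

Call:
step_arm(
  commands=[
    [0.7,-0.5,-20,3,0,0,0],
    [0.7,-0.5,-20,3,0,0,0],
    [0.7,-0.5,-20,3,0,0,0],
    [0.7,-0.5,-20,3,0,0,0],
    [0.7,-0.5,-20,3,0,0,0],
  ],
)

```text
time: 4.62
tool_pos: [0.3961, -0.034, 0.2527]
tool_rot: [-3.141, -0.0, -3.061]
contact_force: [1.1, -0.3, 0.0]
opening: 0.0643
grip_force: 0.0
```

Call:
step_arm(
  commands=[
    [0.7,1,-9,0,0,0,0],
    [0.7,1,-9,0,0,0,0],
    [0.7,11,-18,0,0,0,0],
    [0.7,11,-18,0,0,0,0],
    [0.7,11,-18,0,0,0,0],
  ],
)

```text
time: 5.03
tool_pos: [0.4963, -0.2037, 0.252]
tool_rot: [3.141, -0.0, -3.063]
contact_force: [0.2, 0.5, 0.9]
opening: 0.0646
grip_force: 0.0
```

Call:
step_arm(
  commands=[
    [0.7,2,-1,0,0,0,0],
    [0.7,2,-1,0,0,0,0],
    [0.7,2,-1,0,0,0,0],
  ],
)

```text
time: 5.28
tool_pos: [0.5157, -0.2119, 0.2509]
tool_rot: [3.14, -0.002, -3.062]
contact_force: [-0.4, -0.0, 0.6]
opening: 0.0643
grip_force: 0.0
```

```bash
python3 - <<'E'
from h import *
o=observe();print(o["time"],o["tool_pos"],o["tool_rot"],o["contact_force"])
m=camera_model("wrist");im=read_camera("wrist")[:,:,::-1]
np.save("w3.npy",m,allow_pickle=True)
cv2.imwrite("pics/w3.png",im)
print(proj(m,[.504,-.23,.13]))
E
```

```text
5.2833 [ 0.51566901 -0.21191697  0.25089239] [ 3.13966551e+00 -2.46739020e-03 -3.06212967e+00] [-0.38653418 -0.0268456   0.55264453]
[301.10207716 218.52304852]
```

View pics/w3.png

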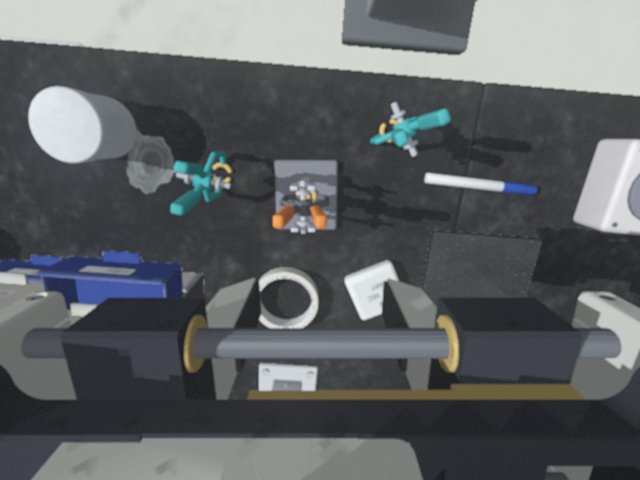

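The view shows the stand plate at (306,195), the orange grip tops at (283,218) and (319,216), and turquoise look-alikes at (205,182) and (410,128). The grips aren't blocked. One crop will refine this.

```bash
python3 - <<'E'
from h import *
a=cv2.imread("pics/w3.png")
cv2.imwrite("pics/w3c.png",cv2.resize(a[150:240,160:350],(800,379),interpolation=cv2.INTER_CUBIC))
E
```

```text
(no output)
```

View pics/w3c.png

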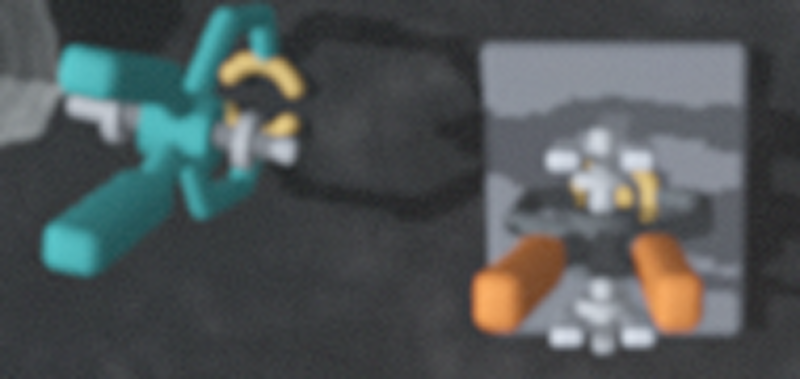

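```bash
python3 - <<'E'
from h import *
m=np.load("w3.npy",allow_pickle=True).item()
P=lambda x,y,z:onz(m,160+x/4.21,150+y/4.21,z)
for z in (.132,.140,.148):
    print(z,"grips",P(496,305,z),P(678,303,z),"outer",np.linalg.norm(P(473,305,z)-P(703,305,z)))
f=[P(x,y,.087) for x,y in [(563,160),(637,160),(565,337),(637,337)]]
print("forks",*f,np.mean(f,0))
for z in (.072,.078): 
    a,b=P(599,135,z),P(602,345,z);print("pin",z,a,b,(a+b)/2,np.linalg.norm(a-b))
for x,y in [(481,42),(744,42),(744,334),(490,334)]: print("plate",P(x,y,.008))
print("turq grip tops",P(75,250,.13),P(85,65,.1), "red", )
E
```

```text
0.132 grips [ 0.50856849 -0.24974335  0.132     ] [ 0.50519865 -0.21257376  0.132     ] outer 0.04716265029581567
0.14 grips [ 0.50645673 -0.24885273  0.14      ] [ 0.50318391 -0.21275334  0.14      ] outer 0.0458047157737408
0.148 grips [ 0.50434496 -0.2479621   0.148     ] [ 0.50116918 -0.21293293  0.148     ] outer 0.04444678125166599
forks [ 0.48472452 -0.24074695  0.087     ] [ 0.48337084 -0.22371205  0.087     ] [ 0.52705091 -0.23792664  0.087     ] [ 0.52568665 -0.22070356  0.087     ] [ 0.50520823 -0.2307723   0.087     ]
pin 0.072 [ 0.48034447 -0.23347153  0.072     ] [ 0.5326682  -0.22942068  0.072     ] [ 0.50650634 -0.2314461   0.072     ] 0.05248030474983113
pin 0.078 [ 0.47954317 -0.23321117  0.078     ] [ 0.53093766 -0.22923225  0.078     ] [ 0.50524042 -0.23122171  0.078     ] 0.05154828625237445
plate [ 0.46565901 -0.27085442  0.008     ]
plate [ 0.45980554 -0.19733975  0.008     ]
plate [ 0.54437271 -0.18938708  0.008     ]
plate [ 0.55035985 -0.26496716  0.008     ]
turq grip tops [ 0.50432188 -0.33601157  0.13      ] [ 0.47037902 -0.34443843  0.1       ] red
```

Call:
step_arm(
  commands=[
    [0.7,-1.05,-1.9,0,0,0,0],
    [0.7,-1.05,-1.9,-4,0,0,0],
    [0.7,-1.05,-1.9,-8,0,0,0],
    [0.7,-1.05,-1.9,-9,0,0,0],
    [0.7,-1.05,-1.9,-9,0,0,0],
  ],
)

```text
time: 5.75
tool_pos: [0.5028, -0.2286, 0.1605]
tool_rot: [3.137, -0.006, -3.061]
contact_force: [-0.4, -0.2, 0.7]
opening: 0.0645
grip_force: 0.0
```

Call:
step_arm(
  commands=[
    [0.7,0,0,-2,0,0,0],
    [0.7,0,0,-4,0,0,0],
    [0.7,0,0,-6,0,0,0],
    [0.7,0,0,-6,0,0,0],
    [0.7,0,0,-6,0,0,0],
  ],
)

```text
time: 6.17
tool_pos: [0.5056, -0.2303, 0.1046]
tool_rot: [-3.141, 0.001, -3.061]
contact_force: [0.4, -0.6, 1.5]
opening: 0.0642
grip_force: 0.0
```

Call:
step_arm(
  commands=[
    [0.35,0,0,0,0,0,0],
    [0.35,0,0,0,0,0,0],
    [0.35,0,0,0,0,0,0],
    [0.2,0,0,0,0,0,0],
    [0.2,0,0,0,0,0,0],
  ],
  grip_force=30,
)

```text
time: 6.58
tool_pos: [0.5061, -0.2309, 0.1048]
tool_rot: [-3.14, 0.003, -3.061]
contact_force: [-0.3, 6.3, 10.1]
opening: 0.0357
grip_force: 8.6
```

Call:
step_arm(
  commands=[
    [0.2,0,0,0,0,0,0],
    [0.2,0,0,0,0,0,0],
    [0.2,0,0,0,0,0,0],
  ],
)

```text
time: 6.83
tool_pos: [0.5061, -0.2313, 0.1046]
tool_rot: [-3.139, 0.003, -3.061]
contact_force: [-1.0, -1.8, 7.5]
opening: 0.029
grip_force: 29.8
```

Call:
step_arm(
  commands=[
    [0.2,0,0,1,0,0,0],
    [0.2,0,0,2,0,0,0],
    [0.2,0,0,3,0,0,0],
    [0.2,0,0,5,0,0,0],
    [0.2,0,0,7,0,0,0],
  ],
)

```text
time: 7.25
tool_pos: [0.5046, -0.23, 0.174]
tool_rot: [3.141, -0.001, -3.061]
contact_force: [0.3, -0.0, -1.5]
opening: 0.0291
grip_force: 29.7
```

Call:
step_arm(
  commands=[
    [0.2,-2,0,4,0,0,0],
    [0.2,-5,0,8,0,0,0],
    [0.2,-8,2,10,0,0,0],
    [0.2,-10,5,10,0,0,0],
    [0.2,-10,5,10,0,0,0],
  ],
)

```text
time: 7.67
tool_pos: [0.4013, -0.1765, 0.2756]
tool_rot: [3.141, 0.001, -3.061]
contact_force: [1.8, -0.4, -2.7]
opening: 0.0289
grip_force: 29.9
```

```bash
python3 - <<'E'
from h import *
a=camera_model("scene");b=camera_model("side")
print("apex",tri([(a,230,117),(b,292,352)]),tri([(a,245,122),(b,292,352)]))
for z in (.05,.1,.2): print(z,onz(b,352,425,z),onz(b,240,430,z))
E
```

```text
apex (array([0.61341665, 0.3889865 , 0.33909699]), [[6.6, -2.1], [17.1, 6.9]]) (array([0.63154258, 0.36132412, 0.31907058]), [[0.6, -0.2], [1.6, 0.7]])
0.05 [0.5351359 0.2952512 0.05     ] [0.71946675 0.29298706 0.05      ]
0.1 [0.54145573 0.32812595 0.1       ] [0.71543496 0.32598897 0.1       ]
0.2 [0.5540954  0.39387546 0.2       ] [0.70737137 0.39199277 0.2       ]
```

Call:
step_arm(
  commands=[
    [0.2,0,20,0,0,0,0],
    [0.2,0,20,0,0,0,0],
    [0.2,0,20,0,0,0,0],
    [0.2,0,20,0,0,0,0],
    [0.2,0,20,0,0,0,0],
  ],
)

```text
time: 8.08
tool_pos: [0.4042, 0.0222, 0.2737]
tool_rot: [3.141, 0.001, -3.061]
contact_force: [-0.3, -0.3, -2.5]
opening: 0.0287
grip_force: 29.9
```

Call:
step_arm(
  commands=[
    [0.2,0,13,0,0,0,0],
    [0.2,0,13,0,0,0,0],
    [0.2,0,13,0,0,0,0],
    [0.2,0,13,0,0,0,0],
    [0.2,0,13,0,0,0,0],
  ],
)

```text
time: 8.5
tool_pos: [0.4044, 0.152, 0.2733]
tool_rot: [3.141, -0.0, -3.056]
contact_force: [-0.3, -0.9, -1.6]
opening: 0.0286
grip_force: 29.9
```

Call:
step_arm(
  commands=[
    [0.2,0,6,0,0,0,0],
    [0.2,3,9.5,0,0,0,0],
    [0.2,5.9,9.5,-2,0,0,0],
    [0.2,5.9,9.5,-2.5,0,0,0],
    [0.2,5.9,9.5,-2.5,0,0,0],
  ],
)

```text
time: 8.92
tool_pos: [0.4646, 0.2435, 0.2453]
tool_rot: [-3.14, -0.005, -3.062]
contact_force: [-1.1, -0.3, -2.6]
opening: 0.0289
grip_force: 29.9
```

Call:
step_arm(
  commands=[
    [0.2,0,0,0,0,0,0],
    [0.2,0,0,0,0,0,0],
  ],
)

```text
time: 9.08
tool_pos: [0.4638, 0.2433, 0.2489]
tool_rot: [-3.142, 0.0, -3.063]
contact_force: [-0.5, 0.6, -1.6]
opening: 0.0291
grip_force: 29.9
```

```bash
python3 - <<'E'
from h import *
o=observe();print(o["time"],o["tool_pos"],o["tool_rot"],o["contact_force"])
ims={n:read_camera(n)[:,:,::-1] for n in ("scene","side","wrist")}
for n in ims: cv2.imwrite(f"pics/{n}4.png",ims[n])
def c(n,p,w=60,h=90):
    x,y=int(p[0]-w/2),int(p[1]-h/2);print(n,"origin",x,y);return cv2.resize(ims[n][y:y+h,x:x+w],(400,600),interpolation=cv2.INTER_CUBIC)
P=[o["tool_pos"][0],o["tool_pos"][1],.13]
cv2.imwrite("pics/c4.png",np.hstack([c(n,proj(camera_model(n),P)) for n in ("scene","side")]))
E
```

```text
9.0833 [0.46380236 0.2432985  0.24886093] [-3.14150876e+00  2.58094327e-04 -3.06293309e+00] [-0.51556062  0.64210149 -1.63108697]
scene origin 186 151
side origin 363 321
```

View pics/c4.png

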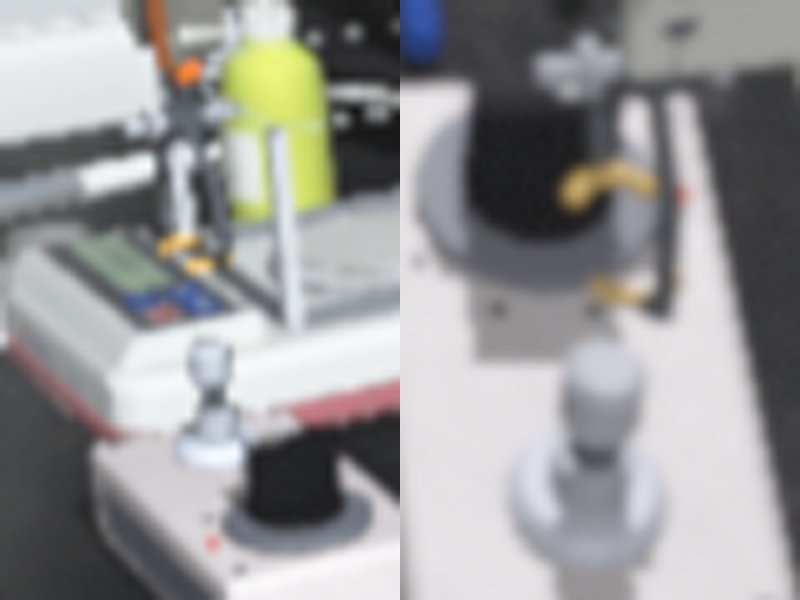

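The scene crop has the spread ring halves near (178,247) and (200,264), with the shaft end at (210,349). The side crop has the ring halves at (610,185) and (630,292), with the shaft end at (603,363). I'll fit ring and shaft in the same cameras with code.

```bash
cat > fit.py <<'E'
from h import *
from scipy.optimize import minimize,least_squares
def ringpts(c,yaw,s=.0082,a=60):
    t=np.radians(np.linspace(-a,a,25)); R=np.array([[np.cos(yaw),-np.sin(yaw)],[np.sin(yaw),np.cos(yaw)]])
    out=[]
    for sg in (1,-1):
        p=np.stack([.0105*np.sin(t),sg*(.0105*np.cos(t)+s)])
        out.append(np.vstack([R@p,0*t]).T+c)
    return out
def gold(im,c,r=22,k=6):
    h=cv2.cvtColor(np.ascontiguousarray(im),cv2.COLOR_BGR2HSV)
    m=cv2.inRange(h,(14,90,90),(30,255,255)); n=np.zeros_like(m)
    x,y=c.astype(int); n[y-r:y+r,x-r:x+r]=m[y-r:y+r,x-r:x+r]; return n
def run(ims,tcp,yaw,s=.0082,a=60):
    P0=tcp-[0,0,.0885]; ms={n:camera_model(n) for n in ims}; g={n:gold(ims[n],proj(ms[n],P0)) for n in ims}
    for n in g: ys,xs=np.nonzero(g[n]);print(n,len(xs),"gold centroid",xs.mean().round(1) if len(xs) else 0,ys.mean().round(1) if len(xs) else 0,"pred",proj(ms[n],P0).round(1))
    k=8
    def cost(d):
        e=0
        for n in g:
            w=np.zeros((480,640),np.uint8);c=proj(ms[n],P0).astype(int)-30
            W=np.zeros((60*k,60*k),np.uint8)
            for arc in ringpts(P0+d/1000,yaw,s,a):
                q=np.array([(proj(ms[n],p)-c+.5)*k for p in arc]); 
                W_=np.array(ms[n]["world_to_cam"]);dep=-(W_[:3,:3]@(P0)+W_[:3,3])[2]
                cv2.polylines(W,[np.round(q*16).astype(np.int32)],False,255,int(round(.005*K(ms[n])/dep*k)),cv2.LINE_AA,4)
            r=cv2.resize(W,(60,60),interpolation=cv2.INTER_AREA)/255.
            G=g[n][c[1]:c[1]+60,c[0]:c[0]+60]/255.
            e+=np.sum(np.where(G>r,(G-r)**2*1.5,(r-G)**2*.7))
        return e
    best=min(((cost(np.array([x,y,z],float)),x,y,z) for x in range(-6,7,2) for y in range(-6,7,2) for z in range(-10,11,2)))
    r=minimize(cost,best[1:],method="Nelder-Mead",options=dict(initial_simplex=np.array(best[1:])+np.vstack([np.zeros(3),1.5*np.eye(3)]),xatol=.05,fatol=.01))
    print("best",best,"fit mm",r.x.round(2),r.fun); return P0+r.x/1000
def shaft():
    o=[(camera_model("scene"),217.5,203.3),(camera_model("side"),393.4,375.5)]
    f=lambda p:np.concatenate([proj(m,[p[0],p[1],.11])-[u,v] for m,u,v in o])
    r=least_squares(f,[.463,.245]);return r.x,r.fun
E
python3 - <<'E'
from fit import *
ims={n:cv2.imread(f"pics/{n}4.png") for n in("scene","side")}
tcp=np.array([.4638,.2433,.2489])
for s,a in((.0082,60),(.0082,75),(.0075,65)):
    print(s,a,run(ims,tcp,.0785,s,a))
for n in ims: print(n,run({n:ims[n]},tcp,.0785))
print("shaft",shaft())
w=camera_model("wrist");print(proj(w,tcp-[0,0,.0885]),proj(w,[.4635,.2465,.11]))
E
```

```text
scene 15 gold centroid 213.3 188.4 pred [215.7 186.8]
side 53 gold centroid 392.1 349.7 pred [395.5 354.9]
best (np.float64(60.70137485582468), -2, -2, -4) fit mm [-1.09 -1.21 -4.11] 57.59485428681276
0.0082 60 [0.46271217 0.24208822 0.15628565]
scene 15 gold centroid 213.3 188.4 pred [215.7 186.8]
side 53 gold centroid 392.1 349.7 pred [395.5 354.9]
best (np.float64(69.26150096116878), -2, -2, -4) fit mm [-1.28 -1.82 -4.33] 67.71678585159555
0.0082 75 [0.46252489 0.24148069 0.15607202]
scene 15 gold centroid 213.3 188.4 pred [215.7 186.8]
side 53 gold centroid 392.1 349.7 pred [395.5 354.9]
best (np.float64(63.224790465205686), 0, -2, -4) fit mm [-0.97 -1.97 -4.18] 61.51742868127643
0.0075 65 [0.46282972 0.24133384 0.15622274]
scene 15 gold centroid 213.3 188.4 pred [215.7 186.8]
best (np.float64(6.464335255670894), -4, 4, -6) fit mm [-3.16  4.63 -6.09] 6.2149096501345635
scene [0.46063826 0.24792858 0.15430889]
side 53 gold centroid 392.1 349.7 pred [395.5 354.9]
best (np.float64(43.49089580930411), -2, -6, -10) fit mm [-1.43 -6.16 -9.83] 42.90757708573625
side [0.46236659 0.2371369  0.1505683 ]
shaft (array([0.46310436, 0.24460996]), array([-0.48047744, -1.11577939, -0.14014486, -0.31032096]))
[320.32779145 243.61900788] [323.84435073 226.68036208]
```

```bash
python3 - <<'E'
from fit import *
im=cv2.imread("pics/wrist4.png")
tcp=np.array([.4638,.2433,.2489]);w=camera_model("wrist")
P0=tcp-[0,0,.0885]; c=proj(w,P0)
g=gold(im,c,60); n,l,st,ce=cv2.connectedComponentsWithStats(g);print(st[1:],ce[1:])
for arc in ringpts(P0+[-.001,0,-.004],.0785): print(np.array([proj(w,p) for p in arc[[0,12,24]]]).round(1).tolist())
h=cv2.cvtColor(im,cv2.COLOR_BGR2HSV)
x0,y0=270,195
for y in range(y0,y0+90,2):
    r=""
    for x in range(x0,x0+110):
        H,S,V=h[y,x]
        r+="G" if 12<H<32 and S>90 and V>80 else "#" if V<70 else "+" if V<130 else "-" if V<190 else "."
    print(y,r)
E
```

```text
[[294 229  11  27  98]
 [336 229  10  25  83]] [[298.98979592 241.8877551 ]
 [340.91566265 240.43373494]]
[[337.5, 229.9], [343.9, 240.9], [337.1, 251.6]]
[[303.4, 229.9], [297.0, 240.8], [303.7, 251.6]]
195 ------------..................................................................................---++###########
197 --------------................................................................................--++############
199 --------------................................................-----...........................--++############
201 --------------.................................................------.........................--++############
203 --------------..................................................-------......................---++############
205 -------------.....................................................-------....................--++#############
207 -------------.......................................----............-------..................--++#############
209 -------------...................................---------------------------............
[... 3578 characters left out ...]
+#++++++++
273 ++++++++#++++++++++++++++++++++++++++++++++++++++++++++++++++++##++++++++++++#++++#++++++++++++++#++++++++++++
275 ++++++++++++++++++++++++++++++++++++++++++++++++++++++++++++++##+#+#++#+++++++++++++++++#+++#++###++++++++++++
277 ++++++#++++++++++++++++++++++++++++++++#++++++++++++++++++++++++######+++++++++++++++++++##+++++#+++++#+##++++
279 +++++#+++++++++---++++++++++---++++++++++++++++++++++++###+++#+++++++++++++++++++++++++++++++++##++#++##++#+#+
281 +++++++++---------++###++--G----------+++++#+##+++++++++#++#++++---------++++++####+++-+++++++++++++####+#+#++
283 ++++-------------++####+------------+-++++++#+++++++++++++++++++------------+++#####++++++++-+++++++++++++#+++
```

```bash
python3 - <<'E'
from fit import *
ims={n:cv2.imread(f"pics/{n}4.png") for n in("scene","side","wrist")}
print(run(ims,np.array([.4638,.2433,.2489]),.0785,.0082,65))
cv2.imwrite("pics/w4c.png",cv2.resize(ims["wrist"][190:265,270:370],(800,600),interpolation=cv2.INTER_CUBIC))
E
```

```text
scene 15 gold centroid 213.3 188.4 pred [215.7 186.8]
side 53 gold centroid 392.1 349.7 pred [395.5 354.9]
wrist 107 gold centroid 315.9 241.5 pred [320.3 243.6]
best (np.float64(292.0487873894656), 0, 0, -4) fit mm [-0.43 -1.13 -3.82] 284.46322183775465
[0.46337069 0.24216867 0.15657557]
```

View pics/w4c.png

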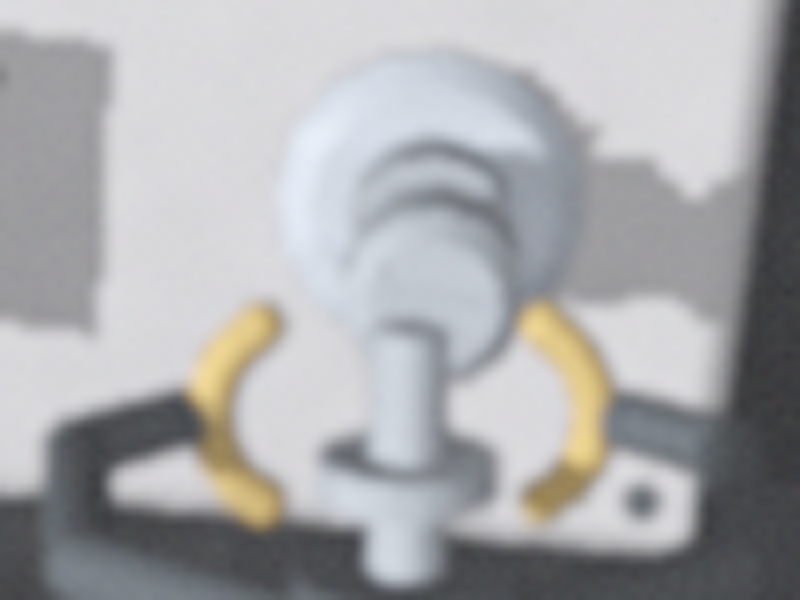

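The wrist crop shows the ring centre at about (402,412), i.e. pixel (320.2,241.5). The shaft end centre is at about (438,297), i.e. pixel (324.8,227.2). The ring is symmetric and spread.

```bash
python3 - <<'E'
from h import *
w=camera_model("wrist")
print("shaft",onz(w,324.8,227.2,.11))
for z in (.1565,.1585): print("ring",z,onz(w,320.2,241.5,z), "rad px",)
f=K(w);W=w["world_to_cam"]
for p in ([.4635,.2465,.11],[.4635,.2425,.157]): print("px/mm",f/-(W@np.r_[p,1])[2]/1000)
E
```

```text
shaft [0.46392898 0.24742816 0.11      ]
ring 0.1565 [0.46331385 0.24315487 0.1565    ] rad px
ring 0.1585 [0.46267314 0.2431074  0.1585    ] rad px
px/mm 1.0744512989850026
px/mm 1.2574665433039387
```

Call:
step_arm(
  commands=[
    [0.2,0.05,0.35,-0.5,0,0,0],
    [0.2,0.05,0.35,-1.5,0,0,0],
    [0.2,0.05,0.35,-2.5,0,0,0],
    [0.2,0.05,0.35,-3.5,0,0,0],
    [0.2,0.05,0.35,-3.5,0,0,0],
  ],
)

```text
time: 9.65
tool_pos: [0.4631, 0.2476, 0.21]
tool_rot: [-3.14, -0.005, -3.061]
contact_force: [-0.2, 0.2, -1.8]
opening: 0.0289
grip_force: 29.9
```

Call:
step_arm(
  commands=[
    [0.2,0,0,0,0,0,0],
    [0.2,0,0,0,0,0,0],
    [0.2,0,0,0,0,0,0],
  ],
)

```text
time: 9.9
tool_pos: [0.4649, 0.2483, 0.2134]
tool_rot: [3.141, 0.001, -3.061]
contact_force: [-0.0, 0.5, -2.6]
opening: 0.0292
grip_force: 29.9
```

```bash
cat > asc.py <<'E'
from fit import *
def asc(im,x0,x1,y0,y1,k=1,sy=2):
    im=cv2.resize(im[y0:y1,x0:x1],None,fx=k,fy=k,interpolation=cv2.INTER_CUBIC);h=cv2.cvtColor(im,cv2.COLOR_BGR2HSV)
    for y in range(0,h.shape[0],sy):
        print("%5.1f"%(y0+y/k),"".join("G" if 12<H<32 and S>90 and V>80 else "#" if V<70 else "+" if V<130 else "~" if V<165 else "-" if V<195 else "," if V<215 else "." for H,S,V in h[y].astype(int)))
E
python3 - <<'E'
from asc import *
o=observe();print(o["time"],o["tool_pos"],o["tool_rot"],o["contact_force"])
w=camera_model("wrist");np.save("w5.npy",w,allow_pickle=True)
im=read_camera("wrist")[:,:,::-1].copy();cv2.imwrite("pics/wrist5.png",im)
for n in("scene","side"): cv2.imwrite(f"pics/{n}5.png",read_camera(n)[:,:,::-1])
print(proj(w,[.4635,.2469,.11]),proj(w,[.4635,.2469,.122]))
asc(im,285,355,205,262,2,3)
E
```

```text
9.9 [0.4648538  0.24826161 0.21336161] [ 3.14129494e+00  7.52929082e-04 -3.06138028e+00] [-0.04121206  0.45866822 -2.63486687]
[319.57077285 236.79978251] [319.51663389 241.21491314]
205.0 .......................................................................,,,,,,,,,,,,,,-------------,,,.......................................
206.5 ............................................................................,,,,,,,,,,---------~~~-----,,,..................................
208.0 ..................................................................................,,,,,,---------~~~~~~--,,,................................
209.5 .......................................................................................,,,,---------~~~~~----,,,,...........................
211.0 ...........................................................................................,,,-------~~~~~~~----,,,,,,......................
212.5 ...............................................................................................,,-----~~~~~~~~~~~---,,,.....................
214.0 .............................
[... 3968 characters left out ...]
,,,,,,,,,---,,,.........................,,,,,,,-----------,,,,,,......,,,,---------,,...........................
256.0 ,,,............................,,,,,,,,,,.............,,,,,,,,,,.......,,,----~~~~---,,,,............,,,,,,,,,..............................
257.5 ~~-----,,,,,,,,...............................,,,-----~~~~+~~--,,......,,,---~~~~++++~~~~----,,,,....................................,,,,,--
259.0 +++++++~~~~~-----,,,,,.....................,,--~~+++++++++++~~-,.......,,,---~~~+++++++++++++~~--,,,.........................,,,,,---~~~~+++
260.5 +++++++++++++++++~~~~~-----,,,,,,,,,.....,,--~+++++++++++++++~-,,......,,,---~~++++++++++++++++++~~-,,........,,,,,,,,------~~~~++++++++++++
```

```bash
python3 - <<'E'
from asc import *
from scipy.optimize import minimize_scalar
a={n:camera_model(n) for n in("scene","side")}
top={"scene":(217.5,203.3),"side":(393.4,375.5)}
for n in a:
    im=cv2.imread(f"pics/{n}5.png"); P=np.array([.4631,.2446,.122]); off=np.array(top[n])-proj(a[n],[.4631,.2446,.11])
    h=cv2.cvtColor(im,cv2.COLOR_BGR2HSV).astype(float)
    x,y=np.round(proj(a[n],P)).astype(int)
    wt=np.zeros((480,640));sl=np.s_[y-14:y+15,x-16:x+17]
    H,S,V=[h[sl][...,i] for i in range(3)]
    wt[sl]=np.where((H>12)&(H<32)&(S>50),np.clip((S-40)/120,0,1),0)
    ys,xs=np.nonzero(wt);w=wt[ys,xs]
    print(n,"off",off,"n",w.sum(),"cols",xs.min(),xs.max(),"rows",ys.min(),ys.max(),"centroid",(xs*w).sum()/w.sum(),(ys*w).sum()/w.sum())
    for z in(.118,.12,.122,.124,.126):
        q=np.array([[proj(a[n],p)+off for p in arc] for arc in ringpts(np.array([.4631,.2446,z]),.0785,.0082,65)])
        print(z,"centre",(proj(a[n],[.4631,.2446,z])+off).round(1),"arcs",q.min(1).round(1).tolist(),q.max(1).round(1).tolist())
    asc(im,x-16,x+17,y-16,y+22,3,3)
E
```

```text
scene off [0.48059933 1.11454178] n 9.416666666666668 cols 211 218 rows 196 202 centroid 213.7522123893805 198.19469026548668
0.118 centre [217.2 200.9] arcs [[212.6, 199.0], [216.2, 201.3]] [[218.2, 200.4], [221.9, 202.8]]
0.12 centre [217.2 200.3] arcs [[212.5, 198.4], [216.2, 200.7]] [[218.1, 199.8], [221.8, 202.2]]
0.122 centre [217.1 199.7] arcs [[212.5, 197.8], [216.1, 200.1]] [[218.1, 199.2], [221.8, 201.6]]
0.124 centre [217.  199.1] arcs [[212.4, 197.2], [216.0, 199.5]] [[218.0, 198.6], [221.7, 201.0]]
0.126 centre [217.  198.5] arcs [[212.3, 196.6], [216.0, 198.9]] [[217.9, 198.0], [221.6, 200.4]]
183.0 +++############+++++##++++++++##+++~~--,--~~+++++++++####++++~~~------,,,,------,......,----~~~~~~~
184.0 #######++########+++###########+++~--,.,,-~~++++++++++++++++~~~~~-----------~~--,,.....,-----------
185.0 ++++++++++++++++++++++++######+++~--,...,--~++++++++++~~~~~~~~~~~~~~~~~~~~~~~~---,......,,---------
186.0 ++++++~~++++++++++++++++++###++++~~--,,,---~~~++++++~~~~~~~~~~-------------------,.......,,,,----,,
187.0 ~~~~~~~~~~~+++++++++++++++++++++++~~~~~~~~~~~~+++++++~~
[... 7470 characters left out ...]
~~~~~~~~~~~~~~~~~~~~~~~~~~---------,,,..........................
387.0 .........................,,,---~~~++++~~~~~~~~~~~~~~~~~~-----,,,,,,,,,.............................
388.0 .........................,,,---~~+++++++++++++++++++~~~---,,,,.....................................
389.0 .......................,,,,----~~~+++++++++++++++++++~~---,,,,.....................................
390.0 .....................,,,--------~~~+++++++++++++++++~~~---,,,,.....................................
391.0 .....................,,---------~~~~++++++++++++++++~~~----,,,.....................................
392.0 ...,,,,,............,,---~~~~~~~~~~~~~~~+++++~~~~~~~~~~~---,,,.....................................
```

Call:
step_arm(
  commands=[
    [0.2,0,-0.04,-0.3,0,0,0],
    [0.2,0,-0.04,-0.6,0,0,0],
    [0.2,0,-0.04,-0.9,0,0,0],
    [0.2,0,-0.04,-1.2,0,0,0],
    [0.2,0,-0.04,-1.5,0,0,0],
  ],
)

```text
time: 10.47
tool_pos: [0.4645, 0.2477, 0.1976]
tool_rot: [-3.142, -0.0, -3.061]
contact_force: [0.7, 0.0, -1.7]
opening: 0.029
grip_force: 29.9
```

Call:
step_arm(
  commands=[
    [0.2,0,0,-0.4,0,0,0],
    [0.2,0,0,-0.8,0,0,0],
    [0.2,0,0,-1.2,0,0,0],
    [0.2,0,0,-1.2,0,0,0],
    [0.2,0,0,-1.2,0,0,0],
  ],
)

```text
time: 10.88
tool_pos: [0.4645, 0.2477, 0.1857]
tool_rot: [-3.142, -0.001, -3.061]
contact_force: [-0.9, -0.3, -0.7]
opening: 0.0285
grip_force: 29.9
```

```bash
python3 - <<'E'
from asc import *
o=observe();print(o["time"],o["tool_pos"],o["tool_rot"],o["contact_force"])
w=camera_model("wrist")
im=read_camera("wrist")[:,:,::-1].copy();cv2.imwrite("pics/wrist6.png",im)
for n in("scene","side"): cv2.imwrite(f"pics/{n}6.png",read_camera(n)[:,:,::-1])
print(proj(w,[.4635,.2469,.11]),proj(w,[.4635,.2469,.092]))
asc(im,285,355,222,262,2,3)
print("side");asc(cv2.imread("pics/side6.png"),378,412,372,412,3,3)
E
```

```text
10.8833 [0.46445685 0.24770615 0.18570892] [-3.14152880e+00 -5.42006358e-04 -3.06140162e+00] [-0.8560001  -0.28567389 -0.66416162]
[320.17711495 248.30940759] [320.22643958 241.03026551]
222.0 ..........................................................,,,------~~~~~~~~~~----,,,,,,,,............,,----~~~~~~~~~~~---,,.................
223.5 .......................................................,,----~~~~~~~~~~++++++++~~~~~~~------,,,,,,,,,------~~~~~~~~~~~~----------,,,,,,,,,,,
225.0 ..................................................,,,----------------------~~~~~++++++~~~~~--------------~~~~~~~~~~~~~~~~~~~~~~~~-----------
226.5 .................................................,,--------,,,,,,,,,,,,,,,,-------~~~~~++~~~~~~~-----~~~~~~~~~~~~~~~~~~~~~~~~~~~~~~~~~~~~~~-
228.0 .................................,,,----,......,,,-----,,,,,,,,,,,----~~~--------,,----~~~+~~~~~~--~~--------~~~~~~~~~~~~~~~~~~~~~~~~~~~~~~~
229.5 .................................GGGGG----,....,,,,,,,,,,,,,------~~~~~~~~~~~~~~---------~~~~~~~~~~--,.GGGGGGGG-~~~~~~~~~~~~~~~~~~~~~~~~~~~~
231.0 .........................
[... 6720 characters left out ...]
~~~~~~~~~----,,,..............................
406.0 ..................,,,,----~~~~~~~~~~~~~~~~~~~~~~~~~~~~~~~~---------,,,,...............................
407.0 .....................,,----~~~~~~~~~~~~~~~~~~~~~~~~~~~~~~-----,,,,,,..................................
408.0 .....................,,---~~~~~~~~~~~~~~~~~~~~~~~~~~~~~~~----,,,......................................
409.0 ...................,,,---~~~~~~~~~~~~~~~~~~~~~~~~~~~~~~~~~---,,,......................................
410.0 ...................,,---~~~~~~~~~~~~~~~~~~~~~~~~~~~~~~~~~~---,,,......................................
411.0 ...................,,---~~~~~~~~~~~~~~~~~~~~~~~~~~~~~~~~-----,,.......................................
```

```bash
python3 - <<'E'
from asc import *
a={n:camera_model(n) for n in("scene","side")}
off={"scene":np.array([.5,1.5]),"side":np.array([.14,.32])}
for n in a:
    for z in(.088,.091,.094):
        print(n,z,[[ (proj(a[n],p)+off[n]).round(1).tolist() for p in arc[::4]] for arc in ringpts(np.array([.4631,.2446,z]),.0785,.0082,65)])
    for z in(.078,.092): print("groove edge",z,[(proj(a[n],[.4631+.007*x,.2446+.007*y,z])+off[n]).round(1).tolist() for x,y in((0,1),(0,-1),(1,0),(-1,0))])
print("scene");asc(cv2.imread("pics/scene6.png"),203,233,198,222,4,2)
E
```

```text
scene 0.088 [[[213.7, 209.8], [213.9, 209.3], [214.5, 208.9], [215.6, 208.5], [216.8, 208.3], [218.1, 208.3], [219.2, 208.4]], [[217.3, 212.2], [218.4, 212.3], [219.7, 212.3], [221.0, 212.0], [222.0, 211.7], [222.6, 211.2], [222.9, 210.7]]]
scene 0.091 [[[213.5, 208.9], [213.8, 208.4], [214.4, 208.0], [215.5, 207.7], [216.7, 207.4], [218.0, 207.4], [219.1, 207.5]], [[217.2, 211.3], [218.3, 211.4], [219.6, 211.4], [220.9, 211.1], [221.9, 210.8], [222.6, 210.3], [222.8, 209.9]]]
scene 0.094 [[[213.4, 208.0], [213.7, 207.6], [214.3, 207.1], [215.4, 206.8], [216.6, 206.6], [217.9, 206.5], [219.0, 206.6]], [[217.1, 210.4], [218.2, 210.5], [219.5, 210.5], [220.8, 210.2], [221.8, 209.9], [222.5, 209.4], [222.7, 209.0]]]
groove edge 0.078 [[217.7, 212.5], [219.4, 213.9], [220.7, 212.8], [216.4, 213.7]]
groove edge 0.092 [[217.3, 208.4], [219.0, 209.8], [220.2, 208.6], [216.0, 209.5]]
side 0.088 [[[399.6, 389.2], [398.8, 391.0], [397.1, 392.2], [395.0, 392.9], [392.6, 392.8], [390.3, 392.0], [388.5, 390.5]], [[395.8, 377.1], [394.1, 375.7], [391.9, 374.9], [389.5, 374.8], [387.4, 375.5], [385
[... 6076 characters left out ...]
......................,-~+++#####################################
219.5 ,,,,,,,,,,,,,,,,,,,,,,,,,,,,,,,,,,,,,,,,,,...................................,-~+++#####################################
220.0 ,,,,,,,,,,,,,,,,,,,,,,,,,,,,,,,,,,,,,,,,,,,.................................,-~~++######################################
220.5 ,,,,,,,,,,,,,,,,,,,,,,,,,,,,,,,,,,,,,,,,,,,,,..............................,--~+++######################################
221.0 ,,,,,,,,,,,,,,,,,,,,,,,,,,,,,,,,,,,,,,,,,,,,,,............................,--~~+++######################################
221.5 -,,,,,,,,,,,,,,,,,,,,,,,,,,,,,,,,,,,,,,,,,,,,,,,.........................,,--~~+++######################################
```

Call:
step_arm(
  commands=[
    [0.2,0,0,-0.25,0,0,0],
    [0.2,0,0,-0.5,0,0,0],
    [0.2,0,0,-0.7,0,0,0],
    [0.2,0,0,-0.7,0,0,0],
    [0.2,0,0,-0.7,0,0,0],
  ],
)

```text
time: 11.45
tool_pos: [0.4645, 0.2477, 0.1788]
tool_rot: [-3.142, -0.0, -3.061]
contact_force: [-0.0, -0.9, -1.8]
opening: 0.0289
grip_force: 29.9
```

```bash
python3 - <<'E'
from asc import *
o=observe();print(o["time"],o["tool_pos"],o["tool_rot"],o["contact_force"],o["opening"])
w=camera_model("wrist");print(proj(w,[.4635,.2469,.085]))
im=read_camera("wrist")[:,:,::-1].copy()
n,l,st,ce=cv2.connectedComponentsWithStats(gold(im,np.array([320.,241.]),30));print(st[1:],ce[1:])
a={n:read_camera(n)[:,:,::-1].copy() for n in("scene","side")}
asc(a["scene"],209,227,203,217,4,2);asc(a["side"],382,406,382,404,3,3)
m=camera_model("side");print([(proj(m,p)+[.14,.32]).round(1).tolist() for p in ringpts(np.array([.4631,.2446,.085]),.0785,.0082,65)[0][::4]])
E
```

```text
11.45 [0.46445335 0.24769923 0.17880879] [-3.14153316e+00 -4.29422725e-04 -3.06138110e+00] [-1.29798635e-03 -8.61061398e-01 -1.80616674e+00] 0.02885091970835279
[320.21438504 240.93845436]
[[294 229  10  25  78]
 [336 229  10  25  93]] [[298.70512821 240.96153846]
 [340.83870968 240.2688172 ]]
203.0 ............,-~~~~~~~-,,,,.......,,--~~++++++++++~~--,..................
203.5 ............,-~~~~~~~--,,,........,--~~++++++++++~~-,...................
204.0 ...........,--~~~~~~~--,,,........,,--~~+++++++++~~-,...................
204.5 ............,-~~~~~~~~--,,.........,--~~+++++++++~--,...................
205.0 ............,--~~~~~~~---,,........,--~~++++++++~~-,....................
205.5 .............,--~~~~~~~---,,,.....,,--~~~+++++++~~-,....................
206.0 ..............,--~~~~~~~--,,,.....,,--~~~+++++++~~-,....................
206.5 ...............,-~~~~~~~--,,,,.....,,--~~~+++++++~--,...................
207.0 ...............,-~~~~~~~--,,,,.....,,,--~~+++++++~~-,,..................
207.5 ...............,--~~~~~~---,,,,,..,,,,--~~~~+++++~~~--,.................
208.0 .........
[... 2557 characters left out ...]
++++++++++++++~~~----,,,,,,.......
397.0 ,,,.....,,,---~~~~~~~~~~~~~~~~~~~~~~++++++++++++++++~~~----,,,,,,.......
398.0 ,,,,,,,,,,----~~~~~~~~~~~~~~~~~~~~~~~~~~++++++++++~~~~~------,,,,.......
399.0 --------------~~~~~~~~~~~~~~~~~~~~~~~~~~~~~~~~~~~~~~~--------,,,,.......
400.0 --------------~~~~~~~~~~~~~~~~~~~~~~~~~~~~~~~----------------,,,,.......
401.0 ------------------~~~----------------------------------------,,,........
402.0 ----~~~----------------------------------------------------,,,..........
403.0 -----~~~~~~~----------------------------------------------,,,...........
[[399.5, 390.3], [398.6, 392.1], [397.0, 393.3], [394.8, 394.0], [392.4, 393.9], [390.2, 393.1], [388.4, 391.7]]
```

```bash
python3 -c "
from cell import *
print(hand_in())"
```

```text
the job is handed in; nothing more can be done
None
```

I handed the job in at about 11.6 s: knob at its off stop, pliers held with the ring spread. By camera, the ring is within about 1 mm of the groove's middle and the shaft axis; hand-in returned no verdict.

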